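# Unbar the transport carrier and set out the reagents

### The arm

A 6-joint arm with a two-finger parallel gripper is mounted at the origin on a cart in front of the work surface, level with it; the furniture and walls round the work are solid. World frame = base frame: x ahead of the robot, y to its left, z up, the work surface at z = 0. Lengths are in m, angles in rad, forces in N, time in s.
With the tool pointing down it reaches from about 0.375 to 0.975 m from the base axis. Payload 3.8 kg.
Tool frame: the origin (TCP) lies on the centre line of the jaws, within the pads' length; the fingertips stand 14 mm ahead of it and the grasp point (between the pads) lies 5 mm behind it; z points along the fingers, y is the line along which they close (so a half turn about z gives the same grasp; the last joint's range is limited). The gripper opens to 85 mm and grips with 20 to 120 N. Pads are 22 mm wide; open, the fingers measure 114 mm over their backs; the gripper's body (76 mm by 85 mm) begins 54 mm behind the grasp point. The pads swing forward as they close: fully open they stand 13 mm farther back than shut.
Start: joints at [1.078, 0.264, 1.604, -0, 1.274, -0.037], TCP at [0.297, 0.606, 0.245] pointing down, gripper open.
Joint ranges: [-2.63, 2.63], [-0.94, 2.18], [0.31, 2.57], [-1.31, 4.45], [0, 2.66], [-2.55, 2.55]. Speed limits (rad/s): [2.57, 2.57, 3.14, 3.14, 3.14, 3.14].

### API

Orientations are given as a rotation vector (axis times angle).
In Python, from workcell import bot, eyes, spot_in gives the robot as it stands.
- The arm moves only by the tool carry_out, never from a script. Its argument "series" is text: rows parted by semicolons, each of 4 numbers parted by spaces: the shift along the world's x, y, z in m, then the turn about the world's z in degrees. In form: tx ty tz roll; .... A call has 1 to 20 rows; each row shifts and turns the commanded pose from where the row before left it; what a row does not reach is not made up. A row lasts 1/8 s, in which the tool goes at most 62.5 mm and 10.7 degrees, less where a joint would pass 70% of its speed; a pose out of reach is approached as far as the arm can. A call is refused whole if a number of a shift passes 0.0625 or a number of a turn 10.7, either way. A call with a gripper value outside its range is refused whole. "jaw" is the gripper command: -1 is shut, 1 is fully open, values between are in proportion, set as the call begins (left out, the last holds). The fingers move at their own pace and stop on an object; "grip_force" is the grip in N (left out, the last holds). Time passes only in rows, so rows that do not move let the fingers close. It gives the time, the measured TCP pose, the force, the opening and the grip force at its end, in the units of the state.
- bot.read_state(): the state, without advancing time (a new reading comes with each control period).
- eyes.read_camera(name): name is "scene" or "top"; returns (picture, depth): 480x640x3 uint8, blue, green, red; 480x640 float32, m along the optical axis (not along the pixel's ray), 0 where there is no reading.
- eyes.get_calibration(name): a dict with "K" (3x3 intrinsics, pixels), "position" and "rotation" of the camera in the world. Camera axes: x right, y down, z forward; pixel columns grow to the right and rows downward; lengths in m; the calibration is good to about 2 mm. A picture is of the moment at which its call begins. get_calibration takes no time and is no camera call.
- bot.finish_job(): hands the job in; it is judged then, once.
Trained networks look in the newest picture that a camera, given by its name, has taken for a name from the list of things; names that differ only in an ending like _2 or _b are one class to them, and where a whole thing is asked for, a point or a joint stands for the part that bears it (a point fixed in the world has none). Each returns a list of dicts, best first, with "score" (0 to 1); they miss things now and then, are a little off and sometimes report something else, mostly with a low value. They report only what shows in the picture. A call takes as long as a camera call.
- spot_in(camera, target): "rect" ([centre column, centre row, width, height] in pixels, round what is visible of it).
The state is a dict: "time": time; "q": joint angles; "joint_vel": joint speeds; "joint_torque": joint torques, N m; "tool_pos": TCP position; "tcp_rot": TCP orientation; "wrist_force": force on the tool from outside, world axes, zero at the start; "torque": the same for the moment, N m; "width": opening from 0.0 (shut) to 1.0 (fully open); "grip_force": force on a finger pad.
Only numpy, scipy, OpenCV 4.12 (cv2) and the standard library are available. Lean on these libraries where they do the work, as an engineer would, in place of code of your own. Each camera call takes 0.05 s, during which the arm holds its last target. There are 200 camera calls.

### The job

Three reagent bottles came in the grey carrier, locked by a retaining bar. First lift the bar out of its two brackets and lay it flat on its outline on the black rest pad, let go of it, and only then take out the bottles: stand each one upright in the holder whose rim has the colour of its cap. Leave the amber dropper bottle alone, and never tip a bottle over.

Things in the scene. Friction and masses are not known exactly. Their poses are not given: they have to be found in the camera images.
- carrier: Fixed grey base 75 (x) x 256 (y) x 12 mm; three recesses at y = -62, 0, +62 mm (44 mm wide, floor 4 mm up) hold one bottle each, in any order. At y = +-120 mm an aluminium bracket (8 mm thick, 44 mm wide, centred at x = +12 mm), open on top: slot 26 mm wide, slot floor 79 mm, bracket top 90 mm up. Origin: centre of the underside, on the table.
- bar: Loose retaining bar, 120 g, 264 mm long, in the brackets over the rear of the caps: 8 mm steel rod along y, orange end blocks 20 x 24 x 10 mm at y = +-120 mm, flat below. Orange handle over the middle: 10 mm thick (x), 50 mm long (y); its beam is 31 to 43 mm above the origin, legs below it at y = +-20 mm. Origin: middle of the bar, level with the blocks' underside; z up.
- bar_rest: Fixed flat black rubber pad for the bar, 50 (x) x 270 (y) x 5 mm, with the bar's orange outline on it; the bar belongs along the pad's y axis, either way round. Origin: centre of the underside, on the table.
- green_bottle: Loose white reagent bottle with a GREEN screw cap (purple band on the label), 38 mm in diameter, 71 mm tall with cap, straight body to about 49 mm; light (about 50 g). Origin: centre of its underside; z is up along the bottle. Its yaw means nothing.
- green_holder: Fixed low round holder with a GREEN rim and a black floor, for the green-capped bottle: outer diameter 68 mm, recess 54 mm wide, floor 4 mm and rim top 9 mm above the table. Origin: centre of its underside, on the table.
- red_bottle: Loose amber-brown reagent bottle with a RED screw cap (no dropper), 33 mm in diameter, 63 mm tall with cap, straight body to about 42 mm; light (about 50 g). Origin: centre of its underside; z is up along the bottle. Its yaw means nothing.
- red_holder: Fixed low round holder with a RED rim and a black floor, for the red-capped bottle: outer diameter 63 mm, recess 49 mm wide, floor 4 mm and rim top 9 mm above the table. Origin: centre of its underside, on the table.
- blue_bottle: Loose small white reagent bottle with a BLUE screw cap (green band on the label; go by the cap), 28 mm in diameter, 56 mm tall with cap, straight body to about 36 mm; light (about 50 g). Origin: centre of its underside; z is up along the bottle. Its yaw means nothing.
- blue_holder: Fixed low round holder with a BLUE rim and a black floor, for the blue-capped bottle: outer diameter 58 mm, recess 44 mm wide, floor 4 mm and rim top 9 mm above the table. Origin: centre of its underside, on the table.
- dropper_bottle: Loose bystander: slim amber dropper bottle with a black rubber teat, 33 mm in diameter, 102 mm tall. Not part of the job. Origin: centre of its underside.

How it is judged:
On the way:
1. the bar lies released on its rest pad while all three bottles are still in the carrier (horizontal distance between bar and bar_rest below 0.015 m and z of bar in the frame of bar_rest below 0.01 m and angle between the y axis of bar and the y axis of bar_rest, either way round below 0.12 rad and angle between bar's own z axis and vertical below 0.1 rad and linear speed of bar below 0.02 m/s and contact force between the fingers and bar below 0.1 N and distance of each of green_bottle, red_bottle, blue_bottle from where it was at the start of the episode below 0.02 m), for 0.2 s.
At the end, for the whole second after the job is handed in: The bar lies flat and released on the rest pad, its middle within 15 mm of the pad's middle and along the pad within 0.12 rad (either way round); each bottle stands upright, released and at rest on the floor of the holder of its cap's colour, its axis within 11 mm of the holder's (horizontal distance between bar and bar_rest below 0.015 m and z of bar in the frame of bar_rest below 0.01 m and angle between the y axis of bar and the y axis of bar_rest, either way round below 0.12 rad and angle between each of bar, green_bottle, red_bottle, blue_bottle's own z axis and vertical below 0.1 rad and linear speed of each of bar, green_bottle, red_bottle, blue_bottle below 0.02 m/s and contact force between the fingers and bar below 0.1 N and horizontal distance between green_bottle and green_holder below 0.011 m and z of green_bottle in the frame of green_holder below 0.0075 m and contact force between the fingers and green_bottle below 0.1 N and horizontal distance between red_bottle and red_holder below 0.011 m and z of red_bottle in the frame of red_holder below 0.0075 m and contact force between the fingers and red_bottle below 0.1 N and horizontal distance between blue_bottle and blue_holder below 0.011 m and z of blue_bottle in the frame of blue_holder below 0.0075 m and contact force between the fingers and blue_bottle below 0.1 N); the robot touches nothing.
It fails at once if a reagent bottle is tipped over (more than 0.8 rad) (angle between any of green_bottle, red_bottle, blue_bottle's own z axis and vertical above 0.8 rad).
It fails at once if the dropper bottle is knocked over or moved by more than 30 mm (angle between dropper_bottle's own z axis and vertical above 0.5 rad or distance of dropper_bottle from where it was at the start of the episode above 0.03 m).
It also fails if it takes over 120 s, if anything falls off the work surface, if the arm or the gripper's body presses on something with over 40 N, if the wrist force passes 120 N, or if a joint passes its speed limit or range.

## Working session

There is one attempt and no reset: what is moved stays moved. The work goes in short steps, Python scripts to look and compute and a tool call to move; the robot and the scene stay as the last step left them, time stands still between calls to the robot, and variables do not carry over. Pictures are saved under pics/ and viewed, at most 14 in all, crops included, and the job is handed in when it is done.

Besides the shell and the picture viewer there is one more tool, called after "Emit:" as name(argument=value, ...) on one line, values as JSON. carry_out: Moves the arm, as the interface text tells. Its arguments: {"type":"object","properties":{"series":{"type":"string"},"jaw":{"type":"number"},"grip_force":{"type":"number"}},"required":["series"]}

```bash
mkdir -p pics; cat > h.py <<'E'
import numpy as np, cv2
from workcell import bot, eyes, spot_in
def cloud(cam):
    im,d=eyes.read_camera(cam); c=eyes.get_calibration(cam); K=np.array(c["K"])
    R=np.array(c["rotation"])
    if R.size==3: R=cv2.Rodrigues(R.astype(float).reshape(3))[0]
    v,u=np.mgrid[:480,:640]
    P=np.stack([(u-K[0,2])/K[0,0]*d,(v-K[1,2])/K[1,1]*d,d],-1)@R.T+np.array(c["position"])
    P[d<=0]=np.nan
    return im,P
E
python3 - <<'E'
from h import *
for cam in("top","scene"):
    im,P=cloud(cam); cv2.imwrite(f"pics/{cam}0.png",im); np.save(f"{cam}0.npy",P)
    print(cam,eyes.get_calibration(cam)["position"])
    for n in "carrier bar bar_rest green_bottle green_holder red_bottle red_holder blue_bottle blue_holder dropper_bottle".split():
        for r in spot_in(cam,n)[:2]:
            u,v,w,h=r["rect"]; p=P[int(np.clip(v,0,479)),int(np.clip(u,0,639))]
            print(n,round(r["score"],2),np.round(r["rect"]),np.round(p,3))
print(bot.read_state())
E
```

```text
top [0.3662162  0.06238737 1.2239359 ]
carrier 0.98 [212. 281. 104.  56.] [0.507 0.308 0.066]
bar 0.82 [213. 275. 103.  35.] [0.516 0.293 0.127]
bar_rest 0.9 [343. 311. 105.  20.] [ 0.447 -0.021  0.006]
green_bottle 0.67 [191. 277.  19.  16.] [0.516 0.361 0.06 ]
green_holder 0.69 [435. 274.  26.  28.] [ 0.547 -0.26  -0.   ]
red_bottle 0.74 [213. 283.  17.  15.] [0.502 0.305 0.065]
red_holder 0.9 [329. 277.  20.  27.] [0.532 0.019 0.003]
blue_holder 0.91 [378. 253.  19.  21.] [ 0.602 -0.11   0.001]
blue_holder 0.51 [213. 282. 104.  53.] [0.507 0.305 0.065]
dropper_bottle 0.79 [443. 221.  20.  20.] [ 0.674 -0.264  0.076]
dropper_bottle 0.29 [238. 288.  11.  13.] [0.494 0.244 0.061]
scene [-0.17022602  0.53781958  0.70661266]
carrier 0.89 [229. 299. 145.  91.] [0.493 0.315 0.05 ]
bar 0.69 [225. 276. 145.  39.] [0.518 0.309 0.084]
bar_rest 0.81 [384. 277. 109.  54.] [ 0.433 -0.002  0.006]
green_bottle 0.81 [199. 306.  26.  33.] [0.497 0.372 0.053]
green_bottle 0.62 [265. 292.  15.  28.] [0.48  0.25  0.044]
green_holder 0.77 [440. 217.  27.  20.] [ 0.541 -0.258  0.003]
red_bottle 0.98 [23
[... 342 characters left out ...]
]
{'time': 1.1, 'q': array([ 1.07809286e+00,  2.63868238e-01,  1.60402514e+00,  1.17954079e-05,
        1.27369752e+00, -3.69118627e-02]), 'joint_vel': array([-5.35500408e-04,  8.98336082e-04, -1.07427440e-03, -1.35334108e-03,
       -1.07884982e-03, -1.86519250e-05]), 'joint_torque': array([ 1.86455368e-04, -5.15082550e+01, -3.67735648e+01, -1.57945533e-04,
        7.66918547e-04,  1.02465799e-05]), 'tool_pos': array([0.2971146 , 0.60607397, 0.24528755]), 'tcp_rot': array([-7.09777408e-01, -3.06035209e+00, -7.29885455e-06]), 'wrist_force': array([-0.14554594, -0.08440219,  0.69354367]), 'torque': array([-0.03225958,  0.0153218 , -0.03643826]), 'grip_force': 0.0, 'width': 1.0027872507569764}
```

View pics/top0.png

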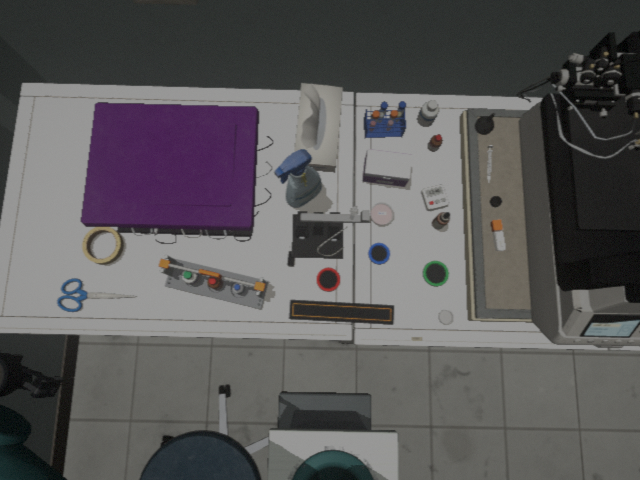

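View pics/scene0.png

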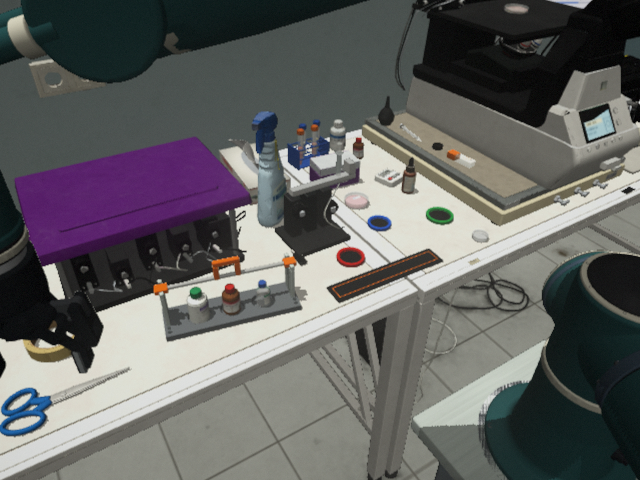

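The top view shows the carrier tilted at (213,285), with caps green (189,276), red (213,282) and blue (238,288). The holders are at red (328,279), blue (378,253) and green (435,273), the pad at (342,312) and the dropper bottle at (443,221). Next I'll take precise plane-intersection measurements.

```bash
cat >> h.py <<'E'
def plane(cam,uv,z):
    c=eyes.get_calibration(cam); K=np.array(c["K"]); R=np.array(c["rotation"])
    if R.size==3: R=cv2.Rodrigues(R.astype(float).reshape(3))[0]
    uv=np.atleast_2d(uv).astype(float); r=np.c_[(uv-[K[0,2],K[1,2]])/[K[0,0],K[1,1]],np.ones(len(uv))]@R.T
    p=np.array(c["position"]); return (p+r*((z-p[2])/r[:,2])[:,None])
HUE=dict(green=(50,85),red=None,blue=(100,125),orange=(8,20))
def mask(im,col,box,s=110,vmin=60):
    h=cv2.cvtColor(im,cv2.COLOR_BGR2HSV).astype(int); H=h[...,0]
    m=((H<6)|(H>172)) if col=="red" else (H>=HUE[col][0])&(H<=HUE[col][1])
    m&=(h[...,1]>s)&(h[...,2]>vmin); z=np.zeros_like(m); u0,v0,u1,v1=box; z[v0:v1,u0:u1]=1
    v,u=np.nonzero(m&z); return np.c_[u,v]
def circ(p):
    e=cv2.minEnclosingCircle(p[:,:2].astype(np.float32)); return np.round(e[0],4),round(e[1],4)
E
python3 - <<'E'
from h import *
for cam in("top","scene"):
    im=cv2.imread(f"pics/{cam}0.png");P=np.load(f"{cam}0.npy"); print(cam)
    S=cam=="scene"
    B=dict(red=(333,244,368,270) if S else (314,264,343,294),blue=(362,212,394,234) if S else(366,241,392,266),green=(424,204,456,228) if S else(420,259,450,288))
    for c,b in B.items():
        uv=mask(im,c,b); p=plane(cam,uv,.009); q=P[uv[:,1],uv[:,0]]
        print("holder",c,len(uv),circ(p),p.mean(0).round(4),"z",np.nanmedian(q[:,2]).round(4))
    C=dict(green=(185,283,208,300) if S else (180,268,198,284),red=(221,280,241,298) if S else (205,275,222,291),blue=(256,277,271,294) if S else(230,281,247,296))
    for c,b in C.items():
        uv=mask(im,c,b,s=90); q=P[uv[:,1],uv[:,0]]; zt=dict(green=.075,red=.067,blue=.060)[c]-(.006 if S else 0)
        print("cap",c,len(uv),plane(cam,uv,zt).mean(0).round(4),"depth",np.nanmedian(q,0).round(4),np.nanmax(q[:,2]).round(3))
    for n,b,z in (("L",(150,278,172,296) if S else (155,254,176,272),.089),("R",(278,252,300,270) if S else(252,276,270,295),.089),("handle",(208,255,246,280) if S else (192,262,226,282),.122)):
        uv=mask(im,"orange",b); q=P[uv[:,1],uv[:,0]]
        p=plane(cam,uv,z); print(n,len(uv),uv.mean(0).round(1),p.mean(0).round(4),"depth",np.nanmedian(q,0).round(4),q[np.isfinite(q[:,2]),2].max().round(3))
    b=(325,245,445,305) if S else (285,295,398,327)
    uv=mask(im,"orange",b,s=90); p=plane(cam,uv,.005); r=cv2.minAreaRect(p[:,:2].astype(np.float32)); print("pad outline",len(uv),r, np.nanmedian(P[uv[:,1],uv[:,0],2]))
# obstacles: heights over grid from top
    if not S:
        ok=np.isfinite(P[...,2])
        for x in np.arange(.36,.82,.04):
            print(round(x,2),[int(1000*np.nanmax(P[...,2][ok&(abs(P[...,0]-x)<.02)&(abs(P[...,1]-y)<.02)],initial=0)) for y in np.arange(.52,-.36,-.04)])
E
python3 - <<'E'
import cv2,numpy as np
a=cv2.imread('pics/top0.png')[245:330,140:300];cv2.imwrite('pics/c1.png',cv2.resize(a,None,fx=5,fy=5,interpolation=2))
E
```

```text
top
holder red 194 (array([0.5259, 0.0192]), 0.0303) [0.5256 0.0185 0.009 ] z 0.0066
holder blue 149 (array([ 0.598 , -0.1127]), 0.0276) [ 0.5973 -0.1126  0.009 ] z 0.0072
holder green 145 (array([ 0.5485, -0.2618]), 0.0318) [ 0.5469 -0.2611  0.009 ] z 0.0072
cap green 40 [0.5206 0.3676 0.075 ] depth [0.5212 0.3679 0.0737] 0.078
cap red 49 [0.5077 0.3073 0.067 ] depth [0.5073 0.3078 0.065 ] 0.07
cap blue 22 [0.4953 0.2468 0.06  ] depth [0.4964 0.2465 0.0599] 0.063
L 76 [164.1 263.3] [0.5445 0.4215 0.089 ] depth [0.5448 0.4215 0.0884] 0.092
R 79 [259.4 286. ] [0.4946 0.1877 0.089 ] depth [0.4951 0.1882 0.0872] 0.094
handle 99 [209.5 273.2] [0.5183 0.3027 0.122 ] depth [0.5189 0.3021 0.1199] 0.127
pad outline 388 ((0.44257596135139465, -0.016948163509368896), (0.25655752420425415, 0.035198748111724854), 88.16817474365234) 0.004116314096102136
0.36 [5, 3, 5, 3, 3, 7, 7, 4, 6, 3, 4, 7, 3, 3, 4, 5, 5, 3, 6, 5, 4, 3]
0.4 [5, 4, 5, 5, 5, 5, 5, 6, 5, 6, 4, 6, 7, 6, 7, 6, 8, 6, 5, 4, 13, 5]
0.44 [4, 5, 4, 5, 7, 5, 4, 17, 16, 4, 8, 10, 11, 9, 10, 10, 11, 7, 4, 5, 16, 76]
0.48 [10, 4, 15, 16, 1
[... 998 characters left out ...]
1088  0.009 ] z 0.0059
holder green 169 (array([ 0.5411, -0.2588]), 0.0352) [ 0.5404 -0.2571  0.009 ] z 0.0062
cap green 90 [0.5192 0.3693 0.069 ] depth [0.5149 0.3704 0.0727] 0.075
cap red 78 [0.505  0.3084 0.061 ] depth [0.5015 0.3094 0.0643] 0.068
cap blue 42 [0.4941 0.2471 0.054 ] depth [0.4902 0.2482 0.0576] 0.06
L 141 [159.8 287.9] [0.5392 0.4239 0.089 ] depth [0.5415 0.4216 0.0871] 0.09
R 106 [288.8 261. ] [0.4884 0.1905 0.089 ] depth [0.4901 0.1886 0.0869] 0.09
handle 338 [225.3 264.7] [0.5018 0.3113 0.122 ] depth [0.5152 0.3022 0.1125] 0.122
pad outline 515 ((0.4397619962692261, -0.01708216965198517), (0.257493793964386, 0.036250486969947815), 88.10408020019531) 0.003688043642503136
```

View pics/c1.png

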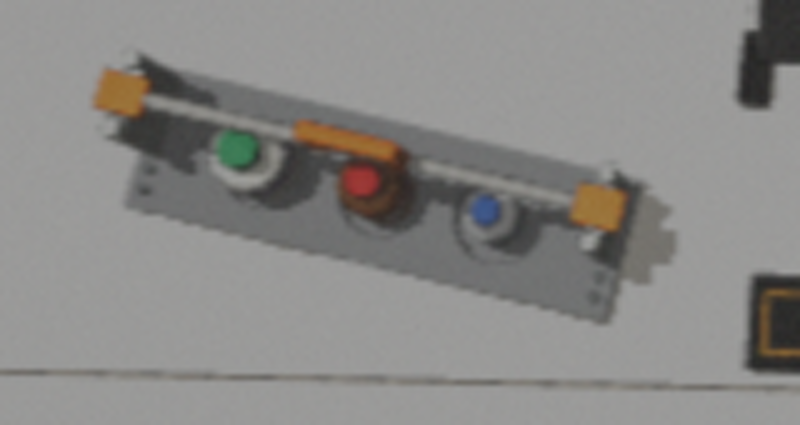

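The crop shows the bar seated in both brackets, end blocks at about (164,263) and (260,286), with all three caps in front of the rod. The geometry agrees: bar middle is (0.5195, 0.3046) with yaw -12.05°, and the pad is at (0.4415, -0.017) with yaw -1.8°. Moving above the handle.

Emit:
carry_out(series="0.022 -0.030 -0.004 -7.6;0.022 -0.030 -0.004 -7.6;0.022 -0.030 -0.004 -7.6;0.022 -0.030 -0.004 -7.6;0.022 -0.030 -0.004 -7.6;0.022 -0.030 -0.004 -7.6;0.022 -0.030 -0.004 -7.6;0.022 -0.030 -0.004 -7.6;0.022 -0.030 -0.004 -7.6;0.024 -0.032 -0.004 -7.6;0 0 0 0;0 0 0 0", jaw=0.2, grip_force=30)

```text
time: 2.6
tool_pos: [0.519, 0.3043, 0.2054]
tcp_rot: [-2.443, -1.975, -0.0]
wrist_force: [-0.2, 0.3, -0.0]
width: 0.602
grip_force: 0.0
```

```bash
cat >> h.py <<'E'
def pose():
    s=bot.read_state(); R=cv2.Rodrigues(np.array(s["tcp_rot"]))[0]
    print("t",round(s["time"],2),"tcp",np.round(s["tool_pos"],4),"jaw",np.degrees(np.arctan2(R[1,1],R[0,1])).round(2),"tilt",R[2,2].round(4),"w",round(s["width"],3),"g",round(s["grip_force"],1),"q",np.round(s["q"],2),"F",np.round(s["wrist_force"],1)); return s
E
python3 - <<'E'
from h import *
pose()
P=np.load("top0.npy").reshape(-1,3); Q=np.load("scene0.npy").reshape(-1,3)
for nm,c in dict(red=(.5256,.019),blue=(.597,-.1125),green=(.548,-.261),bar=(.5195,.3046)).items():
    for lo in(.03,.08):
        A=np.r_[P,Q]; A=A[np.isfinite(A[:,2])]; d=A[:,:2]-c; k=(np.hypot(*d.T)<.11)&(A[:,2]>lo)
        a=np.degrees(np.arctan2(d[k,1],d[k,0]))//30*30; r=np.hypot(*d[k].T)
        print(nm,lo,{int(x):(int(1000*np.percentile(r[a==x],3)),int(1000*A[k][a==x,2].max())) for x in np.unique(a)})
E
```

```text
t 2.6 tcp [0.519  0.3043 0.2054] jaw -12.09 tilt -1.0 w 0.602 g 0.0 q [0.49 0.15 1.81 0.   1.18 0.7 ] F [-0.2  0.3 -0. ]
red 0.03 {-30: (61, 120), 0: (51, 107), 30: (63, 102)}
red 0.08 {-30: (86, 120), 0: (65, 107), 30: (105, 102)}
blue 0.03 {0: (78, 121), 30: (66, 211), 60: (98, 128), 90: (106, 30)}
blue 0.08 {0: (78, 121), 30: (66, 211), 60: (98, 128)}
green 0.03 {-150: (87, 79), -120: (74, 80), -90: (74, 80), -60: (86, 77)}
green 0.08 {-120: (106, 80), -90: (100, 80)}
bar 0.03 {-180: (4, 124), -150: (7, 122), -120: (11, 126), -90: (4, 122), -60: (3, 163), -30: (94, 178), 0: (92, 176), 30: (3, 165), 60: (14, 124), 90: (9, 122), 120: (4, 121), 150: (4, 121)}
bar 0.08 {-180: (3, 124), -150: (6, 122), -120: (10, 126), -90: (4, 122), -60: (3, 163), -30: (94, 178), 0: (94, 176), 30: (3, 165), 60: (13, 124), 90: (4, 122), 120: (3, 121), 150: (1, 121)}
```

Emit:
carry_out(series="0 0 -0.025 0;0 0 -0.025 0;0 0 -0.02 0;0 0 -0.014 0;0 0 -0.010 0;0 0 0 0;0 0 0 0")

```text
time: 3.48
tool_pos: [0.5197, 0.3044, 0.112]
tcp_rot: [2.443, 1.974, 0.002]
wrist_force: [-0.3, -0.2, 0.6]
width: 0.601
grip_force: 0.0
```

Emit:
carry_out(series="0 0 0 0;0 0 0 0;0 0 0 0;0 0 0 0;0 0 0 0;0 0 0 0", jaw=-1, grip_force=50)

```text
time: 4.22
tool_pos: [0.5193, 0.3042, 0.1118]
tcp_rot: [2.443, 1.975, 0.001]
wrist_force: [-1.7, -0.6, 6.0]
width: 0.103
grip_force: 50.9
```

Emit:
carry_out(series="0 0 0.01 0;0 0 0.015 0;0 0 0.02 0;0 0 0.025 0;0 0 0.01 0;0 0 0 0;0 0 0 0")

```text
time: 5.1
tool_pos: [0.5185, 0.3038, 0.1904]
tcp_rot: [-2.443, -1.974, 0.002]
wrist_force: [0.0, 0.1, -2.8]
width: 0.105
grip_force: 50.1
```

```bash
python3 - <<'E'
from h import *
pose()
im,P=cloud("scene"); cv2.imwrite("pics/s1.png",cv2.resize(im[200:360,100:460],None,fx=2,fy=2))
E
```

```text
t 5.1 tcp [0.5185 0.3038 0.1904] jaw -12.12 tilt -1.0 w 0.105 g 50.1 q [ 0.49  0.17  1.83 -0.    1.15  0.7 ] F [ 0.   0.1 -2.8]
```

View pics/s1.png

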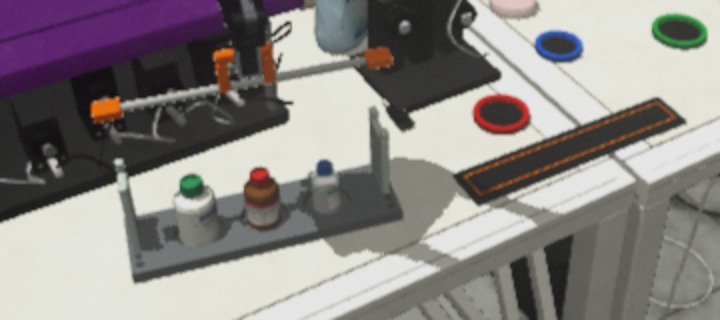

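The bar is held level at about (100–390, 55–110) in the crop, clear of the brackets, and all three bottles still stand in the carrier. Carrying it over to the pad.

Emit:
carry_out(series="-0.0086 -0.0300 0 1.15;-0.0086 -0.0356 0 1.15;-0.0086 -0.0356 0 1.15;-0.0086 -0.0356 0 1.15;-0.0086 -0.0356 0 1.15;-0.0086 -0.0356 0 1.15;-0.0086 -0.0356 -0.02 1.15;-0.0086 -0.0356 -0.02 1.15;-0.0086 -0.0300 -0.02 1.15;0 -0.0112 -0.02 0;0 0 -0.02 0;0 0 0 0;0 0 0 0")

```text
time: 6.78
tool_pos: [0.4418, -0.0162, 0.0914]
tcp_rot: [-2.255, -2.187, 0.0]
wrist_force: [-0.8, 0.1, -0.5]
width: 0.105
grip_force: 50.0
```

```bash
python3 - <<'E'
from h import *
s=pose(); zt=s["tool_pos"][2]-.032+.010
for cam in("top",):
    im,P=cloud(cam); cv2.imwrite("pics/t2.png",im)
    z=(P[...,2]>zt-.015)&(P[...,2]<zt+.008)
    uv=mask(im,"orange",(270,280,410,340)); uv=uv[z[uv[:,1],uv[:,0]]]
    p=plane(cam,uv,zt); L=p[p[:,1]>.06];R=p[p[:,1]<-.09]
    l,r=L.mean(0),R.mean(0); d=l-r; print(len(L),len(R),l.round(4),r.round(4),"mid",((l+r)/2).round(4),"yaw",np.degrees(-np.arctan2(d[0],d[1])).round(2),"len",np.hypot(*d[:2]))
E
```

```text
t 6.78 tcp [ 0.4418 -0.0162  0.0914] jaw -1.75 tilt -1.0 w 0.105 g 50.0 q [-0.09 -0.02  2.23  0.    0.93 -0.06] F [-0.8  0.1 -0.5]
71 2 [0.4458 0.1052 0.0694] [ 0.4326 -0.1436  0.0694] mid [ 0.4392 -0.0192  0.0694] yaw -3.06 len 0.24918495573897037
```

Emit:
carry_out(series="-0.0005 -0.001 -0.012 0;0 -0.0005 -0.015 0;0 0 -0.012 0;0 0 -0.006 0;0 0 -0.004 0;0 0 -0.003 0;0 0 -0.0015 0;0 0 0 0;0 0 0 0")

```text
time: 7.95
tool_pos: [0.4414, -0.0178, 0.038]
tcp_rot: [2.255, 2.187, 0.001]
wrist_force: [-1.0, -0.2, -1.2]
width: 0.102
grip_force: 50.1
```

Emit:
carry_out(series="0 0 0 0;0 0 0 0;0 0 0 0;0 0 0 0;0 0 0.02 0;0 0 0.03 0;0 0 0.03 0;0 0 0.03 0;0 0 0.03 0;0 0 0 0", jaw=0.0)

```text
time: 9.2
tool_pos: [0.4434, -0.018, 0.1805]
tcp_rot: [2.252, 2.184, 0.006]
wrist_force: [0.6, -0.1, -0.5]
width: 0.499
grip_force: 0.0
```

```bash
python3 - <<'E'
from h import *
pose()
im,P=cloud("scene"); cv2.imwrite("pics/s3.png",cv2.resize(im[200:360,150:470],None,fx=2.4,fy=2.4))
E
```

```text
t 9.2 tcp [ 0.4434 -0.018   0.1805] jaw -1.76 tilt -1.0 w 0.499 g 0.0 q [-0.1  -0.14  2.15  0.    1.12 -0.07] F [ 0.6 -0.1 -0.5]
```

View pics/s3.png

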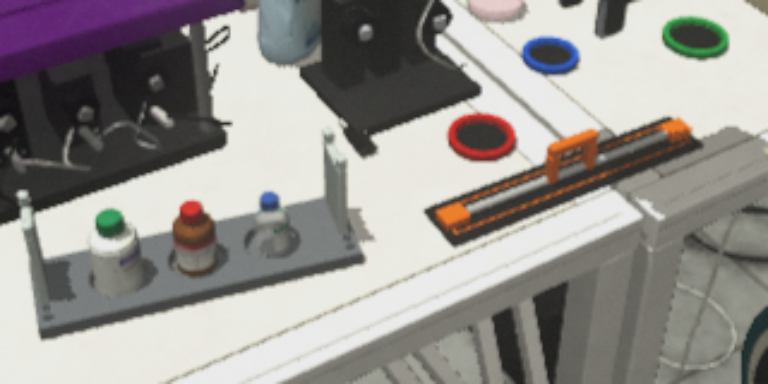

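The bar lies on the pad outline at crop (440–690, 130–225), released, and all three bottles are in place. Going to the blue bottle.

Emit:
carry_out(series="0.0065 0.028 0 -1.3;0.0065 0.034 0 -1.3;0.0065 0.034 0 -1.3;0.0065 0.034 0 -1.3;0.0065 0.034 0 -1.3;0.0065 0.034 0 -1.3;0.0065 0.034 0 -1.3;0.006 0.0325 -0.02 -1.2;0 0 -0.02 0;0 0 0 0;0 0 0 0", jaw=0.3)

```text
time: 10.62
tool_pos: [0.4923, 0.2463, 0.1372]
tcp_rot: [-2.443, -1.975, 0.002]
wrist_force: [0.1, 0.6, -0.6]
width: 0.652
grip_force: 0.0
```

```bash
python3 - <<'E'
from h import *
pose()
im,P=cloud("top")
print(len(mask(im,"orange",(280,290,400,330))))
C=dict(green=(180,268,198,284),red=(205,275,222,291))
for c,b in C.items():
    uv=mask(im,c,b,s=90); 
    if len(uv): print(c,len(uv),plane("top",uv,dict(green=.075,red=.067)[c]).mean(0).round(4))
uv=mask(im,"orange",(285,290,400,330),s=120,vmin=120); p=plane("top",uv,.015)
L=p[p[:,1]>.09];R=p[p[:,1]<-.115]
cv2.imwrite("pics/t4.png",im)
print(len(L),len(R),L.mean(0).round(4),R.mean(0).round(4))
E
```

```text
t 10.62 tcp [0.4923 0.2463 0.1372] jaw -12.08 tilt -1.0 w 0.652 g 0.0 q [ 0.42  0.12  1.98 -0.    1.04  0.63] F [ 0.1  0.6 -0.6]
477
56 78 [0.4462 0.1037 0.015 ] [ 0.4392 -0.1343  0.015 ]
```

Emit:
carry_out(series="0.0025 0 -0.025 0;0 0 -0.03 0;0 0 -0.025 0;0 0 -0.015 0;0 0 -0.008 0;0 0 -0.004 0;0 0 0 0")

```text
time: 11.55
tool_pos: [0.4957, 0.2469, 0.0313]
tcp_rot: [2.442, 1.976, 0.001]
wrist_force: [0.1, 0.3, 0.3]
width: 0.647
grip_force: 0.0
```

Emit:
carry_out(series="0 0 0 0;0 0 0 0;0 0 0 0;0 0 0 0;0 0 0 0;0 0 0 0", jaw=-1, grip_force=25)

```text
time: 12.3
tool_pos: [0.4959, 0.247, 0.0316]
tcp_rot: [2.442, 1.975, 0.002]
wrist_force: [-1.3, -1.0, 6.5]
width: 0.322
grip_force: 24.8
```

Emit:
carry_out(series="0 0 0.02 0;0 0 0.04 0;0 0 0.05 0;0 0 0.03 0;0 -0.035 0 -3.3;0 -0.04 0 -3.3;0 -0.04 0 -3.3;0 -0.04 0 -3.3;0 -0.04 0 -3.3;0 -0.04 0 -3.3;0 -0.04 0 -3.3;0 -0.04 0 -3.3;0 -0.03 0 -3.3;0.02 -0.0145 0 -3.3;0.035 0 0 0;0.03 0 0 0;0.016 0 -0.03 0;0 0 -0.03 0;0 0 0 0;0 0 0 0")

```text
time: 14.8
tool_pos: [0.5963, -0.1129, 0.1112]
tcp_rot: [2.903, 1.201, 0.0]
wrist_force: [0.1, -0.3, -0.2]
width: 0.319
grip_force: 24.8
```

```bash
python3 - <<'E'
from h import *
pose()
im,P=cloud("scene"); cv2.imwrite("pics/s5.png",cv2.resize(im[130:330,180:500],None,fx=2.4,fy=2.4))
im,P=cloud("top"); cv2.imwrite("pics/t5.png",im)
uv=mask(im,"orange",(285,290,400,330),s=120,vmin=120); p=plane("top",uv,.015)
print(len(p))
C=dict(green=(180,268,198,284),red=(205,275,222,291))
for c,b in C.items():
    uv=mask(im,c,b,s=90); 
    if len(uv): print(c,len(uv),plane("top",uv,dict(green=.075,red=.067)[c]).mean(0).round(4))
E
```

```text
t 14.8 tcp [ 0.5963 -0.1129  0.1112] jaw -45.07 tilt -1.0 w 0.319 g 24.8 q [-0.23  0.25  1.88  0.    1.01  0.56] F [ 0.1 -0.3 -0.2]
222
green 40 [0.5207 0.3677 0.075 ]
red 47 [0.5081 0.3073 0.067 ]
```

View pics/s5.png

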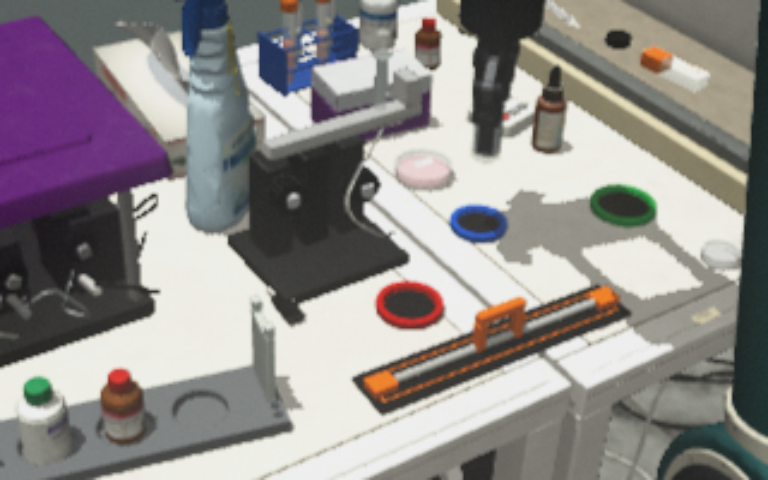

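The blue bottle is held (hidden behind the fingers at crop (488,120)) above the blue holder at (479,222); the green and red bottles haven't moved. Lowering it.

Emit:
carry_out(series="0.001 0 -0.02 0;0 0 -0.025 0;0 0 -0.018 0;0 0 -0.009 0;0 0 -0.005 0;0 0 -0.0025 0;0 0 0 0;0 0 0 0")

```text
time: 15.9
tool_pos: [0.5977, -0.1129, 0.0319]
tcp_rot: [2.902, 1.2, 0.002]
wrist_force: [-0.5, -1.1, -0.3]
width: 0.319
grip_force: 24.8
```

Emit:
carry_out(series="0 0 0 0;0 0 0 0;0 0 0 0;0 0 0.02 0;0 0 0.03 0;0 0 0.04 0;0 0 0.04 0;0 0 0.02 0;0 0 0 0", jaw=0.2)

```text
time: 17.02
tool_pos: [0.5986, -0.1131, 0.1839]
tcp_rot: [2.901, 1.2, 0.006]
wrist_force: [0.0, -0.1, -0.3]
width: 0.598
grip_force: 0.0
```

Emit:
carry_out(series="-0.035 0 0 0;-0.040 0.010 0 0;-0.015 0.03 0 3.3;0 0.042 0 3.3;0 0.042 0 3.3;0 0.042 0 3.3;0 0.042 0 3.3;0 0.042 0 3.3;0 0.042 0 3.3;0 0.042 0 3.3;0 0.042 0 3.3;0 0.034 -0.02 3.3;0 0.01 -0.02 0;0 0 0 0;0 0 0 0", jaw=0.4)

```text
time: 18.9
tool_pos: [0.5069, 0.3059, 0.1406]
tcp_rot: [2.444, 1.974, -0.003]
wrist_force: [1.1, -0.3, 0.5]
width: 0.705
grip_force: 0.0
```

```bash
python3 - <<'E'
from h import *
pose()
im,P=cloud("top"); cv2.imwrite("pics/t6.png",cv2.resize(im[200:330,280:480],None,fx=4,fy=4))
uv=mask(im,"blue",(366,241,392,266)); p=plane("top",uv,.009); d=np.hypot(*(p[:,:2]-[.598,-.1127]).T)
c=uv[(d<.021)]; print("blue cap",len(c),plane("top",c,.060).mean(0).round(4))
print("ring",circ(p))
E
```

```text
t 18.9 tcp [0.5069 0.3059 0.1406] jaw -12.13 tilt -1.0 w 0.705 g 0.0 q [ 0.5   0.2   1.89 -0.    1.06  0.71] F [ 1.1 -0.3  0.5]
blue cap 28 [ 0.5929 -0.1069  0.06  ]
ring (array([ 0.5982, -0.1126]), 0.0277)
```

View pics/t6.png

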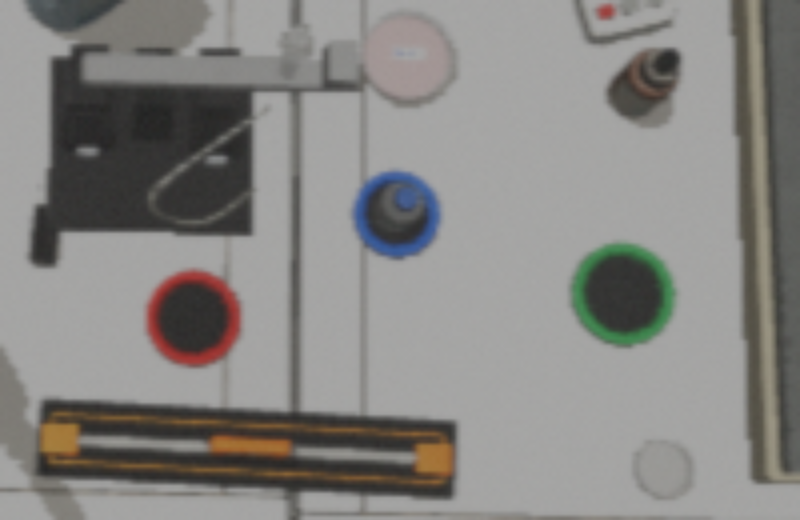

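The blue bottle stands inside the blue rim, cap at crop (407,196) with its top parallax-shifted. The bar sits in its outline. I'll continue with red and check blue's centring meanwhile.

Emit:
carry_out(series="0.001 0.0013 -0.025 0;0 0 -0.03 0;0 0 -0.025 0;0 0 -0.015 0;0 0 -0.008 0;0 0 -0.004 0;0 0 0 0")

```text
time: 19.82
tool_pos: [0.5086, 0.3087, 0.0348]
tcp_rot: [2.443, 1.976, 0.001]
wrist_force: [0.6, 0.2, 1.0]
width: 0.7
grip_force: 0.0
```

Emit:
carry_out(series="0 0 0 0;0 0 0 0;0 0 0 0;0 0 0 0;0 0 0 0;0 0 0 0", jaw=-1)

```text
time: 20.58
tool_pos: [0.5088, 0.3089, 0.0351]
tcp_rot: [2.442, 1.976, 0.002]
wrist_force: [-0.7, 0.2, 5.3]
width: 0.378
grip_force: 25.2
```

```bash
python3 - <<'E'
from h import *
pose()
im,P=cloud("top")
h=cv2.cvtColor(im,cv2.COLOR_BGR2HSV).astype(int)
uv=mask(im,"blue",(377,244,387,254),s=90); uv=uv[np.hypot(*(uv-[381.7,249]).T)<3.6]
print(len(uv),uv.mean(0),plane("top",uv,.060).mean(0).round(4),np.nanmedian(P[uv[:,1],uv[:,0]],0))
E
```

```text
t 20.57 tcp [0.5088 0.3089 0.0351] jaw -12.06 tilt -1.0 w 0.378 g 25.2 q [0.5  0.33 1.95 0.   0.86 0.71] F [-0.7  0.2  5.3]
27 [381.59259259 248.74074074] [ 0.5997 -0.113   0.06  ] [ 0.60023958 -0.11423821  0.05772129]
```

Emit:
carry_out(series="0 0 0.02 0;0 0 0.04 0;0 0 0.05 0;0 0 0.025 0;0.002 -0.032 0 -4.1;0.002 -0.038 0 -4.1;0.002 -0.038 0 -4.1;0.002 -0.038 0 -4.1;0.002 -0.038 0 -4.1;0.002 -0.038 0 -4.1;0.002 -0.038 0 -4.1;0.002 -0.0286 0 -4.1;0.0017 0 -0.025 0;0 0 -0.025 0;0 0 -0.02 0;0 0 0 0;0 0 0 0")

```text
time: 22.75
tool_pos: [0.5264, 0.0199, 0.1004]
tcp_rot: [2.901, 1.206, 0.002]
wrist_force: [0.1, -0.2, -0.9]
width: 0.383
grip_force: 25.0
```

Emit:
carry_out(series="0 0 -0.02 0;0 0 -0.02 0;0 0 -0.013 0;0 0 -0.006 0;0 0 -0.004 0;0 0 -0.002 0;0 0 0 0;0 0 0 0")

```text
time: 23.75
tool_pos: [0.5265, 0.0199, 0.0351]
tcp_rot: [2.901, 1.205, 0.002]
wrist_force: [-2.0, 0.8, 5.0]
width: 0.378
grip_force: 25.3
```

Emit:
carry_out(series="0 0 0 0;0 0 0 0;0 0 0 0;0 0 0.02 0;0 0 0.03 0;0 0 0.04 0;0 0 0.04 0;0 0 0.02 0;0 0 0 0", jaw=0.25)

```text
time: 24.88
tool_pos: [0.5275, 0.0199, 0.1863]
tcp_rot: [2.899, 1.205, 0.007]
wrist_force: [-0.1, 0.1, -0.2]
width: 0.623
grip_force: 0.0
```

Emit:
carry_out(series="-0.001 0.034 0 3.3;-0.001 0.038 0 3.3;-0.001 0.038 0 3.3;-0.001 0.038 0 3.3;-0.001 0.038 0 3.3;-0.001 0.038 0 3.3;0 0.038 0 3.3;0 0.038 0 3.3;0 0.034 0 3.3;0 0.014 -0.02 3.3;0 0 -0.02 0;0 0 0 0;0 0 0 0", jaw=0.53)

```text
time: 26.5
tool_pos: [0.5198, 0.3669, 0.1438]
tcp_rot: [2.441, 1.978, -0.002]
wrist_force: [-0.1, 0.2, -0.5]
width: 0.765
grip_force: 0.0
```

```bash
python3 - <<'E'
from h import *
pose()
im,P=cloud("top"); cv2.imwrite("pics/t7.png",im)
uv=mask(im,"red",(314,264,343,294),s=100); p=P[uv[:,1],uv[:,0]]; c=uv[p[:,2]>.045]
print(len(c),plane("top",c,.067).mean(0).round(4))
E
```

```text
t 26.5 tcp [0.5198 0.3669 0.1438] jaw -11.94 tilt -1.0 w 0.765 g 0.0 q [ 0.58  0.27  1.79 -0.    1.08  0.78] F [-0.1  0.2 -0.5]
44 [0.5267 0.0192 0.067 ]
```

Emit:
carry_out(series="0.0005 0 -0.025 0;0 0 -0.03 0;0 0 -0.025 0;0 0 -0.015 0;0 0 -0.008 0;0 0 -0.003 0;0 0 0 0")

```text
time: 27.42
tool_pos: [0.5209, 0.3682, 0.039]
tcp_rot: [2.439, 1.98, 0.002]
wrist_force: [-0.0, 0.5, 0.6]
width: 0.765
grip_force: 0.0
```

Emit:
carry_out(series="0 0 0 0;0 0 0 0;0 0 0 0;0 0 0 0;0 0 0 0;0 0 0 0", jaw=-1)

```text
time: 28.18
tool_pos: [0.521, 0.3683, 0.0392]
tcp_rot: [2.439, 1.98, 0.002]
wrist_force: [-0.3, -0.7, 6.0]
width: 0.438
grip_force: 25.4
```

Emit:
carry_out(series="0 0 0.02 0;0 0 0.04 0;0 0 0.05 0;0 0 0.03 0;0 -0.03 0 0;0 -0.04 0 0;0 -0.04 0 0;0 -0.04 0 0;0 -0.04 0 0;0 -0.04 0 0;0 -0.04 0 0;0 -0.04 0 0;0 -0.04 0 0;0 -0.04 0 0;0 -0.04 0 0;0 -0.04 0 0;0.005 -0.04 0 0;0.005 -0.04 0 0;0.005 -0.04 0 0;0.005 -0.03 0 0")

```text
time: 30.68
tool_pos: [0.5402, -0.2538, 0.179]
tcp_rot: [2.44, 1.979, -0.0]
wrist_force: [1.2, 0.2, -0.2]
width: 0.44
grip_force: 25.2
```

Emit:
carry_out(series="0.007 -0.01 -0.02 0;0 0 -0.03 0;0 0 -0.025 0;0 0 0 0;0 0 0 0")

```text
time: 31.3
tool_pos: [0.5477, -0.2615, 0.1035]
tcp_rot: [-2.438, -1.981, -0.0]
wrist_force: [-0.2, 0.6, 0.2]
width: 0.439
grip_force: 25.2
```

```bash
python3 - <<'E'
from h import *
pose()
im,P=cloud("scene"); cv2.imwrite("pics/s8.png",cv2.resize(im[130:330,180:500],None,fx=2.4,fy=2.4))
E
```

```text
t 31.3 tcp [ 0.5477 -0.2615  0.1035] jaw -11.83 tilt -1.0 w 0.439 g 25.2 q [-0.49  0.26  1.89  0.    1.   -0.28] F [-0.2  0.6  0.2]
```

View pics/s8.png

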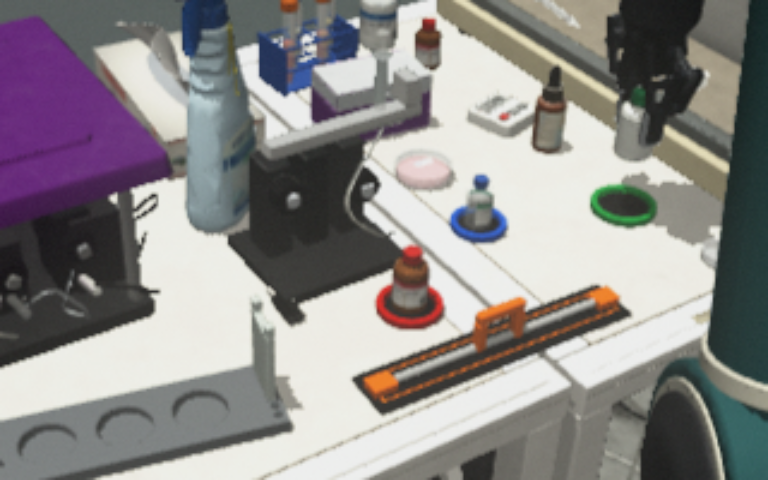

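Red at crop (410,280) and blue at (481,205) stand upright in their holders. Green is held above its holder (623,205). Lowering it.

Emit:
carry_out(series="0 0 -0.02 0;0 0 -0.02 0;0 0 -0.012 0;0 0 -0.006 0;0 0 -0.004 0;0 0 -0.0025 0;0 0 0 0;0 0 0 0")

```text
time: 32.35
tool_pos: [0.5478, -0.2623, 0.0392]
tcp_rot: [2.438, 1.979, 0.001]
wrist_force: [-0.2, 0.4, 0.1]
width: 0.443
grip_force: 25.3
```

Emit:
carry_out(series="0 0 0 0;0 0 0 0;0 0 0 0;0 0 0.02 0;0 0 0.03 0;0 0 0.04 0;0 0 0.04 0;0 0 0.04 0;-0.04 0 0.02 0;-0.04 0.03 0 0;0 0.04 0 0;0 0.04 0 0;0 0 0 0;0 0 0 0", jaw=0.35)

```text
time: 34.1
tool_pos: [0.4678, -0.1525, 0.23]
tcp_rot: [2.437, 1.98, 0.001]
wrist_force: [0.3, -0.4, 0.7]
width: 0.675
grip_force: 0.0
```

```bash
python3 - <<'E'
from h import *
pose()
im,P=cloud("top"); cv2.imwrite("pics/t9.png",cv2.resize(im[200:330,280:480],None,fx=4,fy=4))
for c,b,z in (("green",(420,255,450,288),.075),("red",(314,264,343,294),.067)):
    uv=mask(im,c,b,s=90); p=P[uv[:,1],uv[:,0]]; k=uv[p[:,2]>.045]; print(c,len(k),plane("top",k,z).mean(0).round(4) if len(k) else "")
E
```

```text
t 34.1 tcp [ 0.4678 -0.1525  0.23  ] jaw -11.82 tilt -1.0 w 0.675 g 0.0 q [-0.37 -0.08  2.   -0.    1.21 -0.16] F [ 0.3 -0.4  0.7]
green 0 
red 45 [0.5265 0.0191 0.067 ]
```

View pics/t9.png

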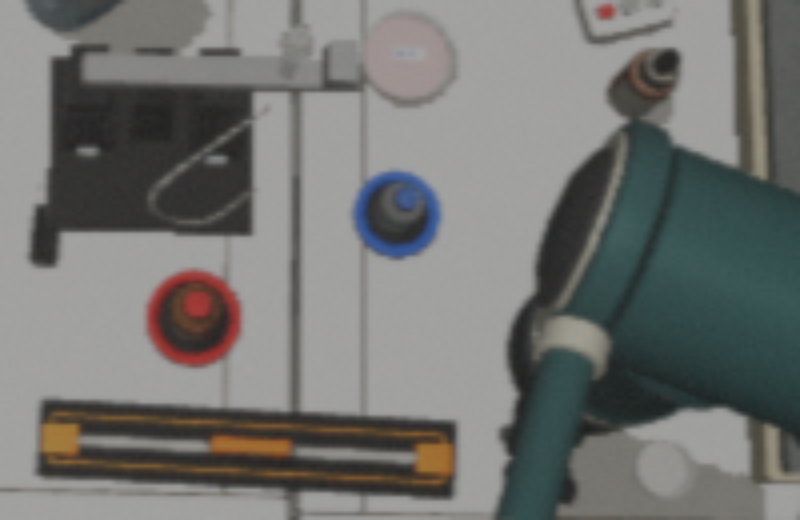

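Red, blue and the bar are fine, but the arm hides the green holder. I'll move the arm aside and check it.

Emit:
carry_out(series="0 0.04 0 0;0 0.05 0 0;0 0.05 0 0;0 0.05 0 0;0 0.05 0 0;0 0.05 0 0;0 0 0 0;0 0 0 0")

```text
time: 35.15
tool_pos: [0.4678, 0.1371, 0.2287]
tcp_rot: [2.439, 1.98, -0.001]
wrist_force: [0.6, 0.3, 1.0]
width: 0.673
grip_force: 0.0
```

```bash
python3 - <<'E'
from h import *
pose()
im,P=cloud("top"); cv2.imwrite("pics/t10.png",cv2.resize(im[200:330,280:480],None,fx=4,fy=4))
for c,b,z in (("green",(420,255,450,288),.075),("red",(314,264,343,294),.067)):
    uv=mask(im,c,b,s=90); p=P[uv[:,1],uv[:,0]]; k=uv[p[:,2]>.045]; print(c,len(k),plane("top",k,z).mean(0).round(4) if len(k) else "")
E
```

```text
t 35.15 tcp [0.4678 0.1371 0.2287] jaw -11.87 tilt -1.0 w 0.673 g 0.0 q [ 0.23 -0.08  2.01 -0.    1.21  0.44] F [0.6 0.3 1. ]
green 39 [ 0.5487 -0.2604  0.075 ]
red 43 [0.5268 0.0194 0.067 ]
```

View pics/t10.png

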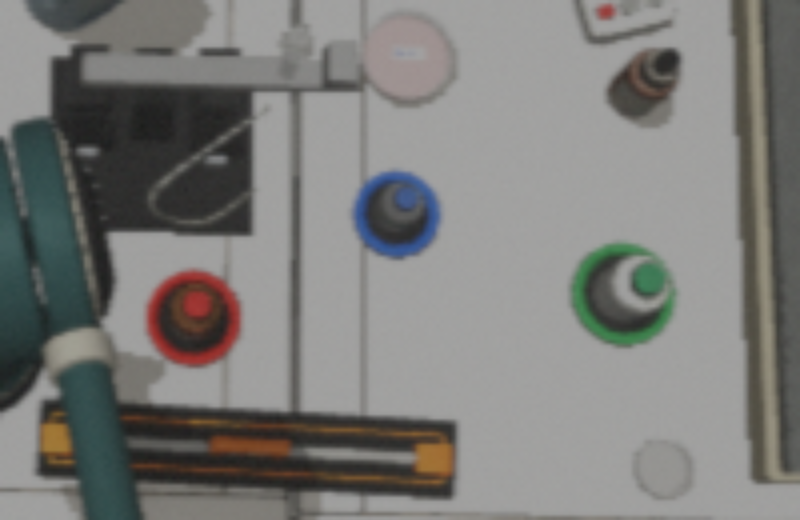

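All three bottles stand centred in their holders (green cap at crop (650,280), inside its rim), the bar is on the pad and the dropper bottle is untouched. Handing in.

```bash
python3 -c "
from workcell import bot
print(bot.finish_job())"
```

```text
the job is handed in; nothing more can be done
None
```

I handed the job in at about 35 s: the bar lies released on its rest pad, the green, red and blue bottles each stand upright in the holder of their cap's colour, about 2 mm or less off centre by camera, and the dropper bottle was left alone; the system returned no verdict.

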